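# Pump down the vacuum desiccator

### The job

Put the weighed sample under vacuum in the hand-pumped desiccator: with a fingertip push the vent lever on its lid round to its stop, across the nozzle, to close it; then push the sprung mushroom knob of the pump plunger down and let it spring right back up, over and over, until the indicator pin has popped fully out of its collar, and stop pumping as soon as it has. Just push with the fingertips: do not lift or shift the desiccator, do not touch the pin, and leave the jar and bottles round it where they stand. Finish clear of everything, with the vent still closed and the plunger up.

Things in the scene. Friction and masses are not known exactly. Their poses are not given: they have to be found in the camera images.
- desiccator: round vacuum desiccator, 3 to 4 kg, loose on the bench: white base 196 mm across, clear wall 180 mm across, clear lid with a grey cover disc 140 mm across whose top is 134 mm above the bench. Origin: centre of its underside, z up, turned about z. In its frame, in mm: the vent lever's axis is at (-40, 0), the plunger's axis at (22, 36), the pin's axis at (28, -34). A steel hose nozzle runs from the valve towards -x at height 134 to 145, out to x = -86
- vent (a joint): vent lever, turning about the vertical axis at (-40, 0) of the desiccator: 0 = open, lying above the nozzle and pointing to the desiccator's -x (start 0 to 0.35 rad); it turns counter-clockwise seen from above to its stop at 1.57 = closed, pointing to -y, across the nozzle. Counts as closed from 1.40. About 0.07 N m of friction, stays where it is left. While it is open the pump does nothing
- lever_end (a point): middle of the round outer end of the black vent lever, 55 mm from its axis, 159 mm above the desiccator's underside. The lever is 8 mm thick (11 mm at its end) and its sides stand from 152 to 166 mm above the underside; beneath it is the nozzle (top at 145 mm) and the disc (134 mm)
- plunger (a joint): travel of the pump plunger in m: 0 = up (as it rests), 0.017 = down on its stop. Spring return: 6 N at the top, 12 N at the bottom, plus some drag when pushed fast. The vacuum builds on the return stroke, so the knob must be let up all the way each time; a stroke counts from 13.5 mm down, a shorter one does little or nothing
- knob_top (a point): middle of the nearly flat top of the white mushroom knob on the plunger, 43 mm across; 198 mm above the desiccator's underside when up. Its metal barrel below is 43 mm across at the foot
- pin (a joint): how far the white indicator pin has come out, in m: 0 = in, 0.020 = fully out (counts from 0.018). It stays in over the first strokes, then comes out by up to 12 mm a stroke, always as the plunger returns; it takes 3 to 5 full strokes in all, depending on how much vacuum is left from before. It stays where it is between strokes
- pin_top (a point): the white indicator pin, 12 mm across, in a black collar 21 mm across, top 146 mm up; its rounded top is 148 mm above the underside when in (this point), 168 mm when fully out
- jar_1_1: bystander: red-lidded sample jar, 63 mm across, 72 mm tall, loose; origin at the centre of its underside
- reagent_bottle_1: bystander: amber reagent bottle, 54 mm across, 105 mm tall, loose; origin at the centre of its underside
- reagent_bottle_3: bystander: small amber reagent bottle, 43 mm across, 88 mm tall, loose; origin at the centre of its underside

How it is judged:
On the way, in this order (a step that is already met when the one before it is completed fails the run):
1. the vent lever is turned across the nozzle, to its stop (value of joint vent above 1.4 rad), for 0.2 s.
2. the plunger is pushed down (value of joint plunger above 0.012 m).
3. the indicator pin has popped fully out and the plunger is back up (value of joint pin above 0.018 m and value of joint plunger below 0.003 m), for 0.2 s.
At the end, for the whole second after the job is handed in: The pin stands at least 18 of its 20 mm out, the vent lever is at 1.40 rad or more, the plunger is within 3 mm of its top, and the desiccator stands flat and at rest within 25 mm of where it was; jar and bottles within 20 mm of where they stood (all of step 3 and value of joint vent above 1.4 rad and distance of desiccator from where it was at the start of the episode below 0.025 m and height (world z) of desiccator below 0.004 m and angle between desiccator's own z axis and vertical below 0.05 rad and linear speed of desiccator below 0.02 m/s and distance of each of jar_1_1, reagent_bottle_1, reagent_bottle_3 from where it was at the start of the episode below 0.02 m); the robot touches nothing.
It fails at once if the desiccator is lifted, tipped or shifted by more than 25 mm (height (world z) of desiccator above 0.008 m or angle between desiccator's own z axis and vertical above 0.12 rad or distance of desiccator from where it was at the start of the episode above 0.025 m).
It fails at once if the pin is touched by the robot (contact force between any of the fingers, the arm and pin above 0.5 N).
It fails at once if the plunger is pumped again after the pin is fully out (value of joint pin above 0.018 m and value of joint plunger above 0.0135 m).
It fails at once if the jar or a bottle is moved by more than 20 mm (distance of any of jar_1_1, reagent_bottle_1, reagent_bottle_3 from where it was at the start of the episode above 0.02 m).
It also fails if it takes over 54 s, if anything falls off the work surface, if the arm or the gripper's body presses on something with over 40 N, if the wrist force passes 120 N, or if a joint passes its speed limit or range.

### The arm

A 6-joint arm with a two-finger parallel gripper is mounted at the origin on a cart in front of the work surface, level with it; the furniture and walls round the work are solid. World frame = base frame: x ahead of the robot, y to its left, z up, the work surface at z = 0. Lengths are in m, angles in rad, forces in N, time in s.
With the tool pointing down it reaches from about 0.425 to 0.95 m from the base axis. Payload 3.5 kg.
Tool frame: the origin (TCP) lies on the centre line of the jaws, within the pads' length; the fingertips stand ahead of it and the grasp point (between the pads) lies 11 mm behind it (tips_ahead is the z of the fingertips in the tool frame, in m); z points along the fingers, y is the direction in which the jaws open and shut (so a half turn about z gives the same grasp; the last joint's range is limited). The gripper opens to 85 mm and grips with 20 to 120 N. Pads are 22 mm wide; open, the fingers measure 114 mm over their backs; the gripper's body (76 mm by 85 mm) begins 54 mm behind the grasp point. The pads swing forward as they close: fully open they stand 13 mm farther back than shut.
Start: joints at [-1.418, 0.286, 1.577, -0, 1.279, -0.15], TCP at [0.201, -0.644, 0.239] pointing down, gripper open.
Joint ranges: [-2.77, 2.77], [-0.9, 2.22], [0.21, 2.48], [-1.53, 4.67], [0.24, 2.81], [-2.84, 2.84]. Speed limits (rad/s): [2.79, 2.79, 3.14, 3.14, 3.14, 3.14].

### API

Orientations are given as a unit quaternion [x, y, z, w].
In Python, from plant import * gives the robot as it stands. The module is installed in compiled form; this text tells all that it offers.
- The arm moves only by the tool move_arm, never from a script. Its arguments are lists of equal length, an entry for each row: "linear": the shift along the world's x, y, z in m, a list of three; "twist": the turn, a rotation vector about the world's x, y, z in degrees, a list of three. A call has 1 to 20 rows; each row shifts and turns the pose as measured when the row begins; what a row does not reach is not made up. A row lasts 1/12 s, in which the tool goes at most 41.7 mm and 7.16 degrees, less where a joint would pass 70% of its speed; a pose out of reach is approached as far as the arm can. A call is refused whole if a number of a shift passes 0.0417 or a number of a turn 7.16, either way. A call with a gripper value outside its range is refused whole. "grip" is the opening, from 0 (shut) to 1 (fully open), set as the call begins (left out, the last holds). The fingers move at their own pace and stop on an object; "force" is the grip in N (left out, the last holds). Time passes only in rows, so rows that do not move let the fingers close. It gives the time, the measured TCP pose, the force and the opening at its end, in the units of the state.
- get_state(): the state, without advancing time (a new reading comes with each control period).
- read_camera(name): name is "scene" or "top" or "wrist"; returns a dict with "img" (480x640x3 uint8, blue, green, red), "depth" (480x640 float32, m along the optical axis (not along the pixel's ray), 0 where there is no reading), "fx", "fy", "cx", "cy" (pixels), "rvec" (rotation vector, rad) and "tvec" (3), from world to camera coordinates, as OpenCV has them. Camera axes: x right, y down, z forward; pixel columns grow to the right and rows downward; lengths in m; the calibration is good to about 2 mm. A picture is of the moment at which its call begins.
- sign_off(): hands the job in, once; it reports no verdict.
The state is a dict: "time": time; "qpos": joint angles; "dq": joint speeds; "joint_efforts": joint torques, N m; "eef_pos": TCP position; "tcp_rot": TCP orientation; "contact_force": force on the tool from outside, world axes, zero at the start; "wrist_torque": the same for the moment, N m; "opening": opening from 0.0 (shut) to 1.0 (fully open).
Only numpy, scipy, OpenCV 4.12 (cv2) and the standard library are available. Lean on these libraries where they do the work, as an engineer would, in place of code of your own. Each camera call takes 0.05 s, during which the arm holds its last target.

## Working session

There is one attempt and no reset: what is moved stays moved. The work goes in short steps, Python scripts to look and compute and a tool call to move; the robot and the scene stay as the last step left them, time stands still between calls to the robot, and variables do not carry over. Pictures are saved under pics/ and viewed, and the job is handed in when it is done.

Besides the shell and the picture viewer there is one more tool, called as name(argument=value, ...) on one line, values as JSON. move_arm: Moves the arm, as the interface text tells. Its arguments: {"type":"object","properties":{"linear":{"type":"array","items":{"type":"array","items":{"type":"number"}}},"twist":{"type":"array","items":{"type":"array","items":{"type":"number"}}},"grip":{"type":"number"},"force":{"type":"number"}},"required":["linear","twist"]}

```bash
mkdir -p pics; ls
python3 - <<'E'
from plant import *
import cv2
s=get_state();print(s)
try: print(tips_ahead)
except Exception as e: print(e)
for n in ["scene","top","wrist"]:
    c=read_camera(n);cv2.imwrite(f"pics/{n}0.png",c["img"]);print(n,c["fx"],c["cx"],c["cy"],c["rvec"],c["tvec"])
E
```

```text
pics
{'time': 0.0, 'qpos': array([-1.41800691e+00,  2.87197464e-01,  1.57819582e+00, -2.49020420e-05,
        1.27859947e+00, -1.49995185e-01]), 'dq': array([ 8.81395395e-04,  8.31989592e-04,  2.16724523e-04,  9.61011990e-04,
       -7.32552245e-04,  4.76425898e-05]), 'joint_efforts': array([ 7.76498528e-04, -4.05970538e+01, -2.92631614e+01, -1.76291819e-04,
        5.72155957e-03, -1.08995496e-05]), 'eef_pos': array([ 0.20119721, -0.6436393 ,  0.23791577]), 'tcp_rot': array([ 9.88560802e-01,  1.50818105e-01, -1.35955489e-05, -1.20003256e-03]), 'contact_force': array([ 0.45430429, -0.19082533,  0.12826016]), 'wrist_torque': array([ 0.03628475, -0.00949433, -0.04228983]), 'opening': 1.000867970748797}
0.008
scene 624.6018684526047 311.2301136680108 244.0307501924859 [ 2.40316721  0.46546667 -0.17784758] [-0.49516983 -0.06094211  1.70240056]
top 551.307142681076 317.2622953268149 236.45281729484543 [ 2.13892827 -2.12157017  0.18339391] [-0.02969108  0.56338836  1.284444  ]
wrist 409.9809529696841 315.73708514385953 239.04912920516944 [-2.34727296  1.72703168  0.23798993] [-0.67381906 -0.0333073   0.37841914]
```

View pics/top0.png

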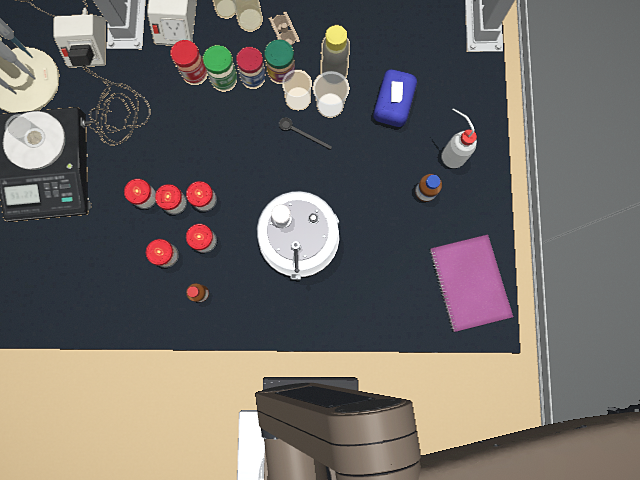

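View pics/scene0.png

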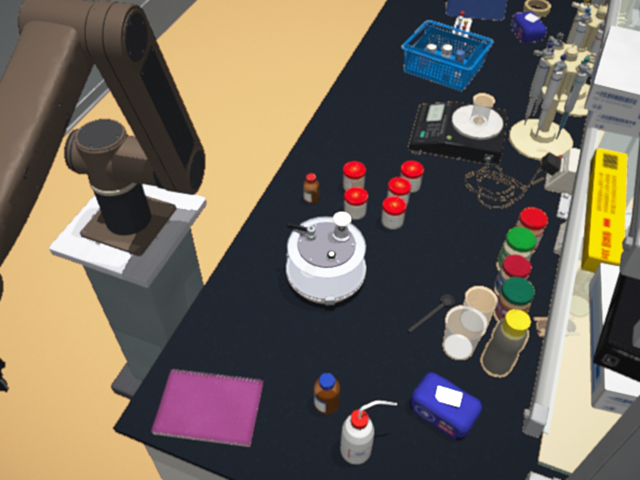

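View pics/wrist0.png

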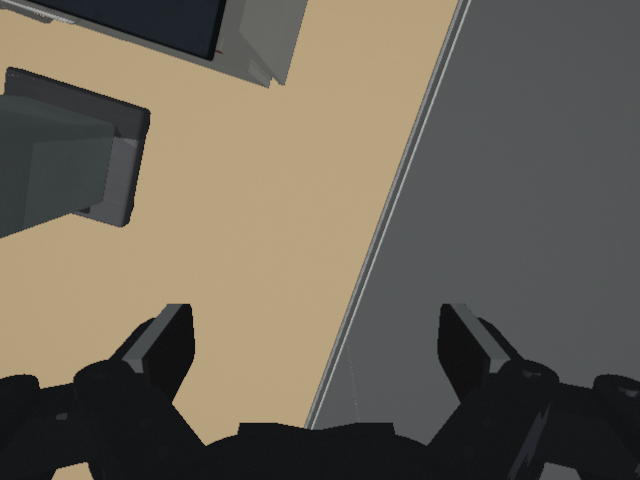

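The top view shows the desiccator at about (298,234), with the knob at (281,213), the pin at (313,217) and the lever pointing down at (296,262). I'll zoom in and measure.

```bash
cat > h.py <<'E'
from plant import *
import cv2, numpy as np
def ray(c,u,v,z):
    R=cv2.Rodrigues(np.array(c["rvec"]))[0];t=np.array(c["tvec"]).ravel()
    d=R.T@np.array([(u-c["cx"])/c["fx"],(v-c["cy"])/c["fy"],1]);o=-R.T@t
    return o+d*(z-o[2])/d[2]
def proj(c,p):
    R=cv2.Rodrigues(np.array(c["rvec"]))[0];q=R@np.array(p)+np.array(c["tvec"]).ravel()
    return q[0]/q[2]*c["fx"]+c["cx"],q[1]/q[2]*c["fy"]+c["cy"]
E
python3 - <<'E'
from h import *
c=read_camera("top")
im=c["img"][185:285,248:348];cv2.imwrite("pics/topz.png",cv2.resize(im,None,fx=6,fy=6,interpolation=cv2.INTER_CUBIC))
c2=read_camera("scene")
im=c2["img"][200:310,275:385];cv2.imwrite("pics/scz.png",cv2.resize(im,None,fx=5,fy=5,interpolation=cv2.INTER_CUBIC))
E
```

```text
(no output)
```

View pics/topz.png

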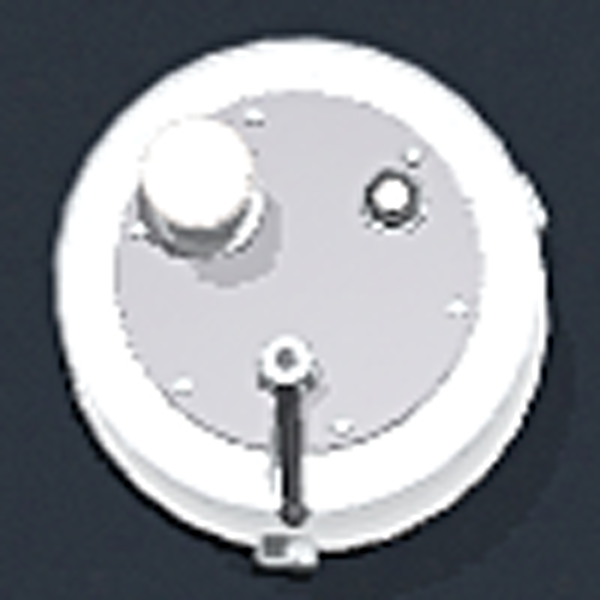

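View pics/scz.png

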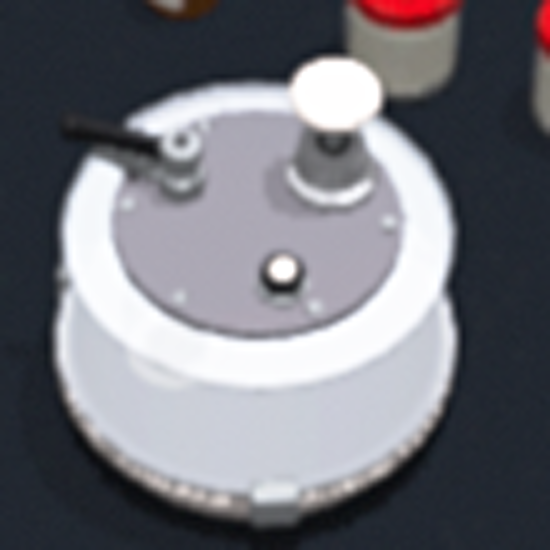

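Run:
```python
from h import *
c=read_camera("top");s=read_camera("scene")
f=lambda u,v:(248+u/6-.4,185+v/6-.4)
g=lambda u,v:(275+u/5-.4,200+v/5-.4)
P={}
for n,a,b,z in [("knob",(198,170),(337,93),.198),("pin",(394,194),(284,267),.149),("vent",(287,358),(180,143),.168),("lend",(293,512),(70,127),.160)]:
    p=ray(c,*f(*a),z);q=ray(s,*g(*b),z);print(n,p.round(4),q.round(4));P[n]=(p+q)/2 if n!='x' else p
# fit
loc={"knob":(22,36),"pin":(28,-34),"vent":(-40,0)}
for k in (0,1):
  A=np.array([loc[n] for n in loc])/1e3;B=np.array([ (ray(c,*f(*a),z) if k==0 else ray(s,*g(*b),z))[:2] for a,b,z in [((198,170),(337,93),.198),((394,194),(284,267),.149),((287,358),(180,143),.168)]])
  am,bm=A.mean(0),B.mean(0);U=((A-am).T@(B-bm));th=np.arctan2(U[0,1]-U[1,0],U[0,0]+U[1,1])
  R=np.array([[np.cos(th),-np.sin(th)],[np.sin(th),np.cos(th)]]);o=bm-R@am
  print("origin",o.round(4),"th",th.round(3),"res mm",((A@R.T+o-B)*1e3).round(1))
  for n in loc: print(n,(R@np.array(loc[n])/1e3+o).round(4))
  L=[ray(c,*f(293,512),.160),ray(s,*g(70,127),.16)][k][:2];v=R.T@(L-o);print("lever local",v.round(4),"angle",np.arctan2(-v[1],-(v[0]+.04)))
# depth of disc
print("bystanders")
hsv=cv2.cvtColor(c["img"],cv2.COLOR_BGR2HSV)
m=cv2.inRange(hsv,(0,150,80),(12,255,255))|cv2.inRange(hsv,(170,150,80),(180,255,255))
for cc in cv2.findContours(m,0,2)[0]:
    if cv2.contourArea(cc)>40:
        (u,v),r=cv2.minEnclosingCircle(cc);print((int(u),int(v),int(r)),ray(c,u,v,.08).round(3))
```

```text
knob [0.5885 0.0542 0.198 ] [0.5902 0.0534 0.198 ]
pin [ 0.5906 -0.016   0.149 ] [ 0.591  -0.0146  0.149 ]
vent [0.525  0.0224 0.168 ] [0.5244 0.0227 0.168 ]
lend [0.4694 0.0197 0.16  ] [0.4696 0.0194 0.16  ]
origin [0.5646 0.0197] th -0.061 res mm [[ 0.3  0.1]
 [-0.1  0.1]
 [-0.3 -0.2]]
knob [0.5888 0.0543]
pin [ 0.5905 -0.0159]
vent [0.5247 0.0222]
lever local [-0.0951 -0.0059] angle 0.10636200093394751
origin [0.5651 0.0201] th -0.069 res mm [[-0.6  1.1]
 [-0.2 -1.2]
 [ 0.8  0.1]]
knob [0.5896 0.0545]
pin [ 0.5907 -0.0158]
vent [0.5252 0.0229]
lever local [-0.0953 -0.0073] angle 0.13114677129150046
bystanders
(193, 291, 6) [0.426 0.262 0.08 ]
(158, 251, 13) [0.519 0.347 0.08 ]
(198, 236, 13) [0.556 0.255 0.08 ]
(168, 196, 13) [0.652 0.332 0.08 ]
(198, 193, 12) [0.66  0.259 0.08 ]
(137, 191, 13) [0.665 0.408 0.08 ]
(468, 137, 7) [ 0.807 -0.391  0.08 ]
(196, 69, 11) [0.978 0.281 0.08 ]
(249, 59, 12) [1.006 0.148 0.08 ]
(184, 53, 14) [1.022 0.312 0.08 ]
```

move_arm(linear=[[0.03,0.0225,0],[0.03,0.0225,0],[0.03,0.0225,0],[0.03,0.0225,0],[0.03,0.0225,0],[0.03,0.0225,0],[0.03,0.0225,0],[0.03,0.0225,0],[0.03,0.0225,0],[0.03,0.0225,0],[0,0.04,0],[0,0.04,0],[0,0.04,0],[0,0.04,0],[0,0.04,0],[0,0.04,0]], twist=[[0,0,0],[0,0,0],[0,0,-3.5],[0,0,-3.5],[0,0,-3.5],[0,0,-3.5],[0,0,-3.3],[0,0,0],[0,0,0],[0,0,0],[0,0,0],[0,0,0],[0,0,0],[0,0,0],[0,0,0],[0,0,0]], grip=0, force=20)

```text
time: 1.68
eef_pos: [0.5094, -0.1651, 0.2367]
tcp_rot: [1.0, -0.015, 0.0, 0.001]
contact_force: [0.7, 0.5, 0.3]
opening: -0.001
```

move_arm(linear=[[-0.005,0.038,0],[-0.005,0.038,0],[-0.005,0.038,0],[-0.005,0.038,0],[-0.005,0.038,0],[-0.003,0.038,0],[0,0.005,-0.01],[0,0,0]], twist=[[0,0,0],[0,0,0],[0,0,0],[0,0,0],[0,0,0],[0,0,0],[0,0,0],[0,0,0]])

```text
time: 2.35
eef_pos: [0.477, 0.0858, 0.2287]
tcp_rot: [1.0, -0.011, 0.003, 0.0]
contact_force: [-0.2, 0.7, 1.1]
opening: -0.002
```

Run:
```python
from h import *
s=get_state();print(s["time"],s["eef_pos"],s["contact_force"])
for n in ["scene","wrist"]:
    c=read_camera(n);cv2.imwrite(f"pics/{n}1.png",c["img"][150:350,230:430] if n=="scene" else c["img"])
    if n=="scene": cv2.imwrite(f"pics/{n}1.png",cv2.resize(c["img"][150:350,210:410],None,fx=3,fy=3));s=c
e=get_state()["eef_pos"]
for dz in(0,-.008,-.02): print(dz,proj(s,e+np.array([0,0,dz])))
```

```text
2.35 [0.47697024 0.08582632 0.22866877] [-0.21367789  0.74809762  1.13210122]
0 (np.float64(302.02785584545916), np.float64(186.7486907754713))
-0.008 (np.float64(302.0848942371423), np.float64(189.18970778863775))
-0.02 (np.float64(302.169565381097), np.float64(192.81329703824085))
```

View pics/scene1.png

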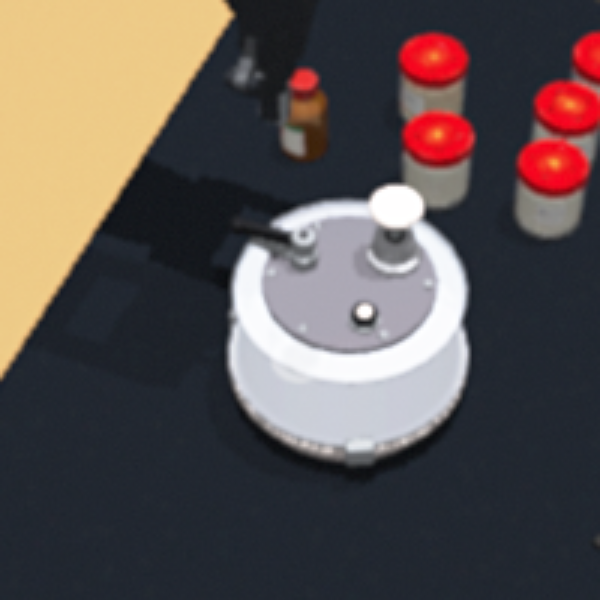

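View pics/wrist1.png

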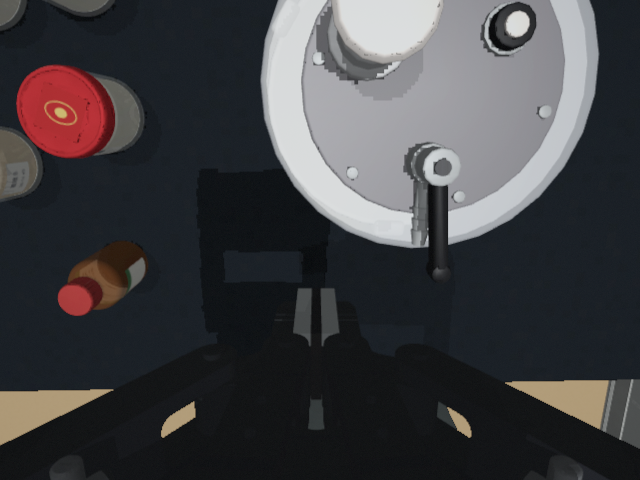

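move_arm(linear=[[0.002,-0.004,-0.02],[0.001,-0.004,-0.02],[0.001,-0.003,-0.02],[0,-0.003,-0.006],[0,0,0],[0,0,0]], twist=[[0,0,0],[0,0,0],[0,0,0],[0,0,0],[0,0,0],[0,0,0]])

```text
time: 2.95
eef_pos: [0.4868, 0.0608, 0.1666]
tcp_rot: [1.0, -0.017, 0.009, 0.002]
contact_force: [0.3, -0.6, 0.0]
opening: 0.001
```

move_arm(linear=[[-0.002,-0.007,-0.003],[-0.002,-0.007,-0.001],[0,-0.006,0],[0,-0.006,0],[0,-0.006,0],[0,-0.006,0],[0,-0.006,0],[0,0,0]], twist=[[0,0,0],[0,0,0],[0,0,0],[0,0,0],[0,0,0],[0,0,0],[0,0,0],[0,0,0]])

```text
time: 3.62
eef_pos: [0.4854, 0.0124, 0.1679]
tcp_rot: [1.0, -0.019, 0.013, -0.0]
contact_force: [-0.3, 1.9, -0.1]
opening: -0.002
```

Run:
```python
from h import *
s=get_state();print(s["eef_pos"],s["contact_force"])
c=read_camera("wrist");cv2.imwrite("pics/w2.png",c["img"])
```

```text
[0.4854094  0.01237622 0.16793355] [-0.34293141  1.86337244 -0.12313619]
```

View pics/w2.png

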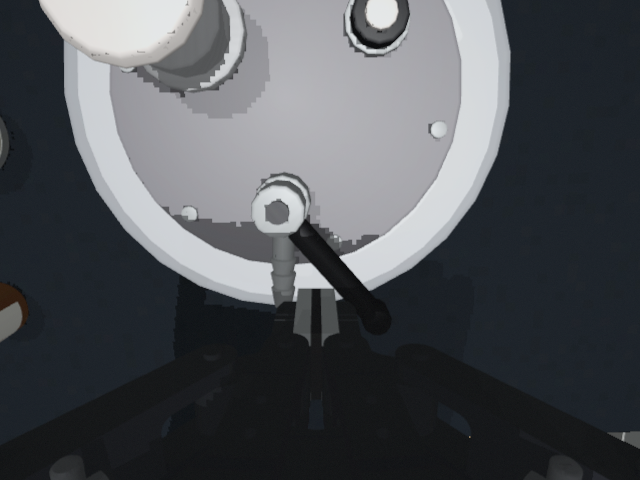

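The lever has turned about 40° under the fingertips and is moving freely (2 N). I'll carry on round.

move_arm(linear=[[0,-0.006,-0.002],[0.003,-0.006,-0.002],[0.005,-0.005,-0.001],[0.005,-0.004,0],[0.005,-0.003,0],[0,0,0]], twist=[[0,0,0],[0,0,0],[0,0,0],[0,0,0],[0,0,0],[0,0,0]])

```text
time: 4.17
eef_pos: [0.5042, -0.0137, 0.1622]
tcp_rot: [1.0, -0.018, 0.012, -0.0]
contact_force: [0.6, -0.2, -0.1]
opening: -0.0
```

Run:
```python
from h import *
s=get_state();print(s["eef_pos"],s["contact_force"])
c=read_camera("wrist");cv2.imwrite("pics/w3.png",c["img"])
```

```text
[ 0.50424601 -0.0136732   0.16220175] [ 0.60509093 -0.22096656 -0.0576284 ]
```

View pics/w3.png

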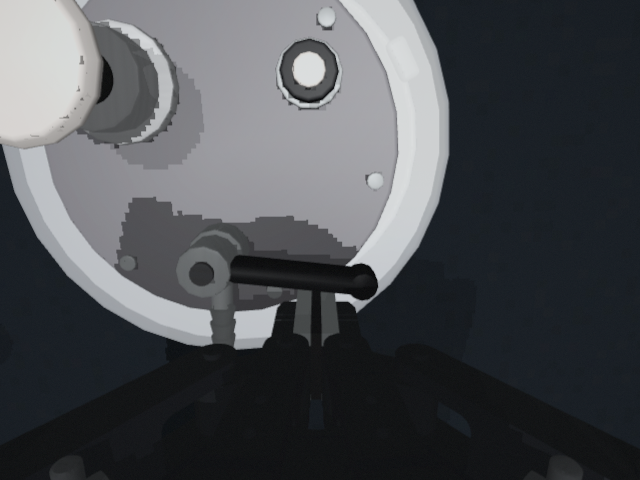

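move_arm(linear=[[0.002,0,0],[0.002,0,0],[0.002,0,0],[0,0,0]], twist=[[0,0,0],[0,0,0],[0,0,0],[0,0,0]])

```text
time: 4.55
eef_pos: [0.508, -0.0144, 0.1617]
tcp_rot: [1.0, -0.018, 0.007, 0.001]
contact_force: [-0.9, 0.2, 1.0]
opening: -0.001
```

move_arm(linear=[[0.002,0,0],[0.002,0,0],[0,0,0]], twist=[[0,0,0],[0,0,0],[0,0,0]])

```text
time: 4.8
eef_pos: [0.5079, -0.0145, 0.1617]
tcp_rot: [1.0, -0.017, -0.0, 0.002]
contact_force: [-0.7, -0.4, 0.6]
opening: -0.002
```

Run:
```python
from h import *
s=get_state();print(s["eef_pos"],s["contact_force"])
c=read_camera("wrist");cv2.imwrite("pics/w4.png",c["img"])
p=[proj(c,(.525,.0225,.167)),proj(c,(.5215,-.0325,.167))];print(p)
```

```text
[ 0.5079377  -0.01450134  0.16169515] [-0.65046711 -0.36254958  0.63470404]
[(np.float64(205.91760877499254), np.float64(287.5604688989454)), (np.float64(368.915856365675), np.float64(291.7533563783581))]
```

View pics/w4.png

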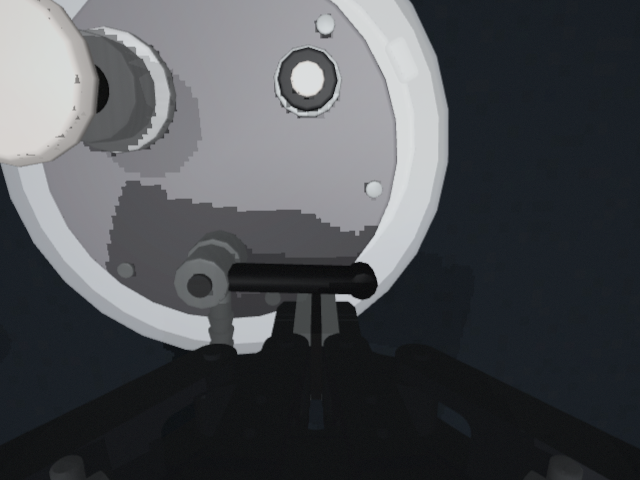

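move_arm(linear=[[0.004,0,0],[0.004,0,0],[0.004,0,0],[0,0,0]], twist=[[0,0,0],[0,0,0],[0,0,0],[0,0,0]])

```text
time: 5.18
eef_pos: [0.5078, -0.0146, 0.1619]
tcp_rot: [1.0, -0.014, -0.021, 0.003]
contact_force: [-0.6, -1.2, 1.4]
opening: -0.001
```

Run:
```python
from h import *
s=get_state();print(s["eef_pos"],s["contact_force"])
c=read_camera("wrist");cv2.imwrite("pics/w5.png",c["img"])
p=[proj(c,(.525,.0225,.167)),proj(c,(.5215,-.0325,.167))];print(p)
```

```text
[ 0.50776827 -0.01460362  0.16190945] [-0.62386133 -1.18798981  1.42484212]
[(np.float64(205.3884412816198), np.float64(287.94887058662056)), (np.float64(368.87440731706926), np.float64(292.4427086406486))]
```

View pics/w5.png

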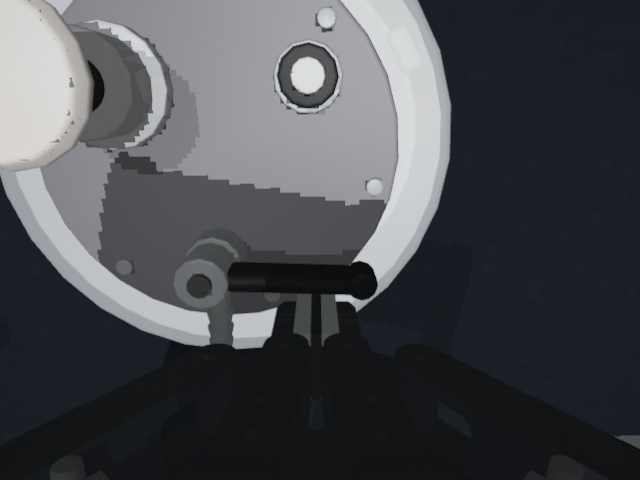

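Run:
```python
from h import *
s=get_state();print(s)
```

```text
{'time': 5.2333, 'qpos': array([-0.22127435,  0.01953947,  2.02674176, -0.01664908,  1.13379327,
        1.3858515 ]), 'dq': array([-0.00105239,  0.00412964,  0.00673026, -0.00089123, -0.01497936,
        0.00079424]), 'joint_efforts': array([ 2.58359173e-01, -2.68358195e+01, -2.83716327e+01,  2.83002080e-01,
       -1.04410172e+00, -2.56972702e-02]), 'eef_pos': array([ 0.50812986, -0.01461692,  0.16173305]), 'tcp_rot': array([ 0.99968194, -0.0144928 , -0.02035101,  0.00343853]), 'contact_force': array([-6.05909216, -0.01893619,  4.11711708]), 'wrist_torque': array([-0.05628314,  0.96693199, -0.01988752]), 'opening': 0.0010028755128521638}
```

The lever is at its stop: the tool is held in x, with about 6 N of reaction at the fingertip. I'll back off, rise, untilt and go over the knob.

move_arm(linear=[[-0.015,0,0],[-0.01,0,0.005],[0,0,0.03],[0,0,0.035],[0,0,0.01],[0,0,0]], twist=[[0,0,0],[0,0,0],[0,-1,0],[0,-1,0],[0,0,0],[0,0,0]])

```text
time: 5.73
eef_pos: [0.4853, -0.0145, 0.2421]
tcp_rot: [1.0, -0.014, 0.004, 0.003]
contact_force: [0.4, 0.5, -0.8]
opening: -0.001
```

Run:
```python
from h import *
s=get_state();print(s["eef_pos"],s["tcp_rot"],s["contact_force"])
c=read_camera("wrist");cv2.imwrite("pics/w6.png",c["img"])
```

```text
[ 0.4852582  -0.01448613  0.24208445] [ 0.9998824  -0.01446394  0.00376583  0.00343633] [ 0.42203878  0.50531596 -0.81916597]
```

View pics/w6.png

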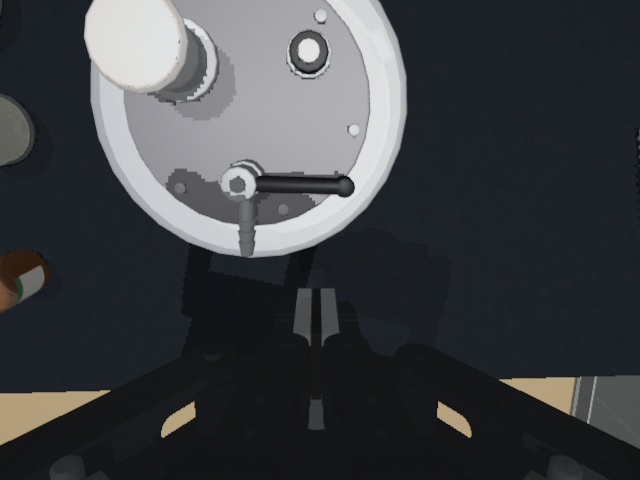

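move_arm(linear=[[0.025,0.017,0],[0.025,0.017,0],[0.025,0.017,0],[0.025,0.015,-0.003],[0.002,0.002,-0.003],[0,0,0],[0,0,0]], twist=[[0,0,0],[0,0,0],[0,0,0],[0,0,0],[0,0,0],[0,0,0],[0,0,0]])

```text
time: 6.37
eef_pos: [0.5895, 0.0568, 0.2214]
tcp_rot: [1.0, -0.015, -0.001, 0.003]
contact_force: [-0.5, 0.8, 0.1]
opening: 0.001
```

Run:
```python
from h import *
s=get_state();print(s["eef_pos"],s["tcp_rot"],s["contact_force"])
c=read_camera("scene");cv2.imwrite("pics/s7.png",cv2.resize(c["img"][180:290,270:400],None,fx=5,fy=5,interpolation=2))
```

```text
[0.58952744 0.05678093 0.2214293 ] [ 0.99987644 -0.01532164 -0.00133265  0.00325351] [-0.53090734  0.80101932  0.10218342]
```

View pics/s7.png

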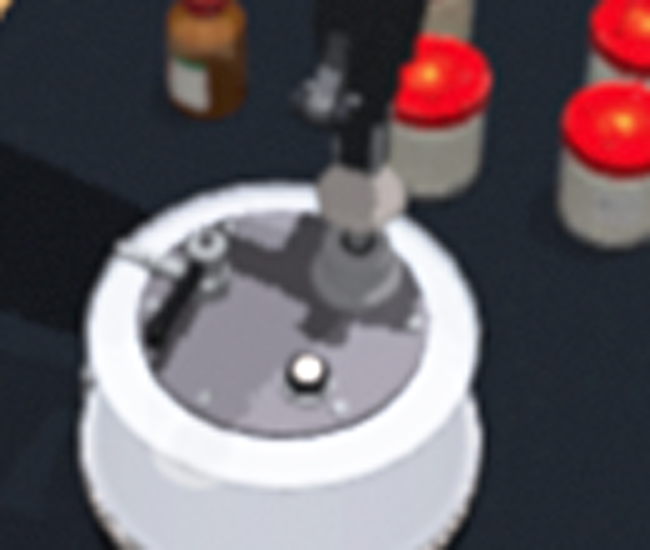

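move_arm(linear=[[0,-0.002,-0.01],[0,0,-0.008],[0,0,-0.007],[0,0,-0.006],[0,0,0]], twist=[[0,0,0],[0,0,0],[0,0,0],[0,0,0],[0,0,0]])

```text
time: 6.83
eef_pos: [0.5887, 0.0535, 0.1937]
tcp_rot: [1.0, -0.018, 0.002, 0.001]
contact_force: [-2.3, 2.1, 9.5]
opening: 0.001
```

Run:
```python
from h import *
s=get_state();print(s["time"],s["eef_pos"],s["tcp_rot"],s["contact_force"])
```

```text
6.8333 [0.58866612 0.05346943 0.19373642] [ 0.99983955 -0.01776576  0.00195078  0.00120513] [-2.25303365  2.09539372  9.52446378]
```

move_arm(linear=[[0,0,-0.005],[0,0,-0.004],[0,0,-0.003]], twist=[[0,0,0],[0,0,0],[0,0,0]])

```text
time: 7.08
eef_pos: [0.5888, 0.0534, 0.1896]
tcp_rot: [1.0, -0.019, 0.004, -0.0]
contact_force: [-4.3, 2.7, 10.7]
opening: -0.002
```

move_arm(linear=[[0,0,-0.004],[0,0,-0.002]], twist=[[0,0,0],[0,0,0]])

```text
time: 7.25
eef_pos: [0.5887, 0.0535, 0.1894]
tcp_rot: [1.0, -0.02, 0.006, -0.001]
contact_force: [-4.2, 0.7, 10.1]
opening: 0.003
```

z stops at 0.1894, which matches the plunger's stop (0.198+0.008−0.017). Now I'll let it up.

move_arm(linear=[[0,0,0.01],[0,0,0.01],[0,0,0.008],[0,0,0],[0,0,0]], twist=[[0,-0.6,0],[0,0,0],[0,0,0],[0,0,0],[0,0,0]])

```text
time: 7.67
eef_pos: [0.5878, 0.0517, 0.2207]
tcp_rot: [1.0, -0.021, 0.013, -0.001]
contact_force: [0.1, 0.1, -0.1]
opening: -0.006
```

```bash
cat > look.py <<'E'
from h import *
import sys
s=get_state();print(s["time"],s["eef_pos"],s["tcp_rot"],s["contact_force"])
c=read_camera("scene");cv2.imwrite(f"pics/{sys.argv[1]}.png",cv2.resize(c["img"][180:290,270:400],None,fx=5,fy=5,interpolation=2))
print("pin px in crop: in",[(np.array(proj(c,(.5906,-.0155,z)))-[270,180])*5 for z in (.148,.168)])
E
python3 look.py s8
```

```text
7.6667 [0.58782376 0.05168796 0.2206515 ] [ 0.99968546 -0.02109521  0.01349914 -0.00132258] [ 0.08140508  0.0603205  -0.12154991]
pin px in crop: in [array([305.49945377, 367.60376803]), array([306.32763476, 339.70620715])]
```

View pics/s8.png

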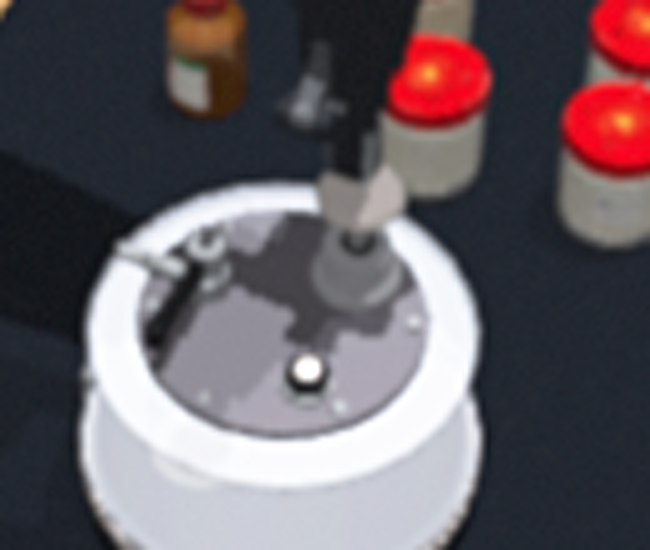

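move_arm(linear=[[0.001,0.002,-0.008],[0,0,-0.009],[0,0,-0.008],[0,0,-0.007],[0,0,-0.006],[0,0,-0.005],[0,0,-0.003]], twist=[[0,0.8,0],[0,0.7,0],[0,0,0],[0,0,0],[0,0,0],[0,0,0],[0,0,0]])

```text
time: 8.3
eef_pos: [0.5897, 0.0538, 0.1888]
tcp_rot: [1.0, -0.02, -0.005, 0.0]
contact_force: [-6.8, -0.2, 10.4]
opening: 0.0
```

move_arm(linear=[[0,0,0.01],[0,0,0.01],[0,0,0.008],[0,0,0],[0,0,0]], twist=[[0,0,0],[0,0,0],[0,0,0],[0,0,0],[0,0,0]])

```text
time: 8.72
eef_pos: [0.5894, 0.0539, 0.215]
tcp_rot: [1.0, -0.02, -0.008, 0.0]
contact_force: [-1.3, 0.2, 0.1]
opening: 0.004
```

```bash
python3 look.py s9
```

```text
8.7167 [0.58940277 0.05391264 0.21497609] [ 9.99776574e-01 -1.96622614e-02 -7.75327773e-03  2.89844318e-04] [-1.29285305  0.16158696  0.10321325]
pin px in crop: in [array([305.49945377, 367.60376803]), array([306.32763476, 339.70620715])]
```

View pics/s9.png

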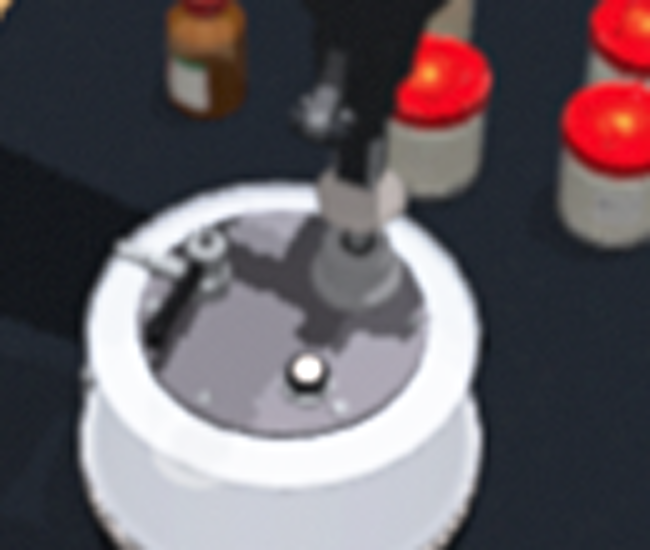

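The second stroke was full and returned; the pin is still in at (307,370). Third stroke.

move_arm(linear=[[0,0,-0.006],[0,0,-0.008],[0,0,-0.007],[0,0,-0.006],[0,0,-0.005],[0,0,-0.003]], twist=[[0,-0.8,0],[0,0,0],[0,0,0],[0,0,0],[0,0,0],[0,0,0]])

```text
time: 9.27
eef_pos: [0.59, 0.054, 0.1887]
tcp_rot: [1.0, -0.019, -0.002, 0.0]
contact_force: [-7.0, 0.2, 13.6]
opening: 0.002
```

move_arm(linear=[[0,0,0.01],[0,0,0.01],[0,0,0.008],[0,0,0],[0,0,0]], twist=[[0,0,0],[0,0,0],[0,0,0],[0,0,0],[0,0,0]])

```text
time: 9.68
eef_pos: [0.5895, 0.0539, 0.2165]
tcp_rot: [1.0, -0.019, -0.004, 0.0]
contact_force: [0.9, 0.4, -1.3]
opening: 0.002
```

```bash
python3 look.py s10
```

```text
9.6833 [0.58954432 0.05394858 0.21649669] [ 9.99807621e-01 -1.92437884e-02 -3.76842321e-03  4.43468853e-04] [ 0.94610653  0.422498   -1.26714684]
pin px in crop: in [array([305.49945377, 367.60376803]), array([306.32763476, 339.70620715])]
```

View pics/s10.png

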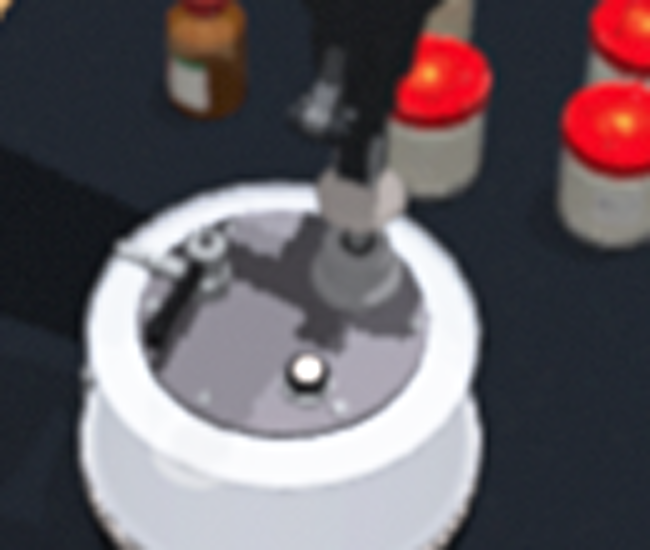

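move_arm(linear=[[0,0,-0.008],[0,0,-0.008],[0,0,-0.007],[0,0,-0.006],[0,0,-0.005],[0,0,-0.003]], twist=[[0,-0.4,0],[0,0,0],[0,0,0],[0,0,0],[0,0,0],[0,0,0]])

```text
time: 10.23
eef_pos: [0.5903, 0.0539, 0.1887]
tcp_rot: [1.0, -0.019, -0.001, 0.001]
contact_force: [-6.7, -0.2, 12.5]
opening: 0.004
```

move_arm(linear=[[0,0,0.01],[0,0,0.01],[0,0,0.008],[0,0,0],[0,0,0]], twist=[[0,0,0],[0,0,0],[0,0,0],[0,0,0],[0,0,0]])

```text
time: 10.65
eef_pos: [0.5893, 0.054, 0.2154]
tcp_rot: [1.0, -0.019, -0.002, 0.001]
contact_force: [0.1, -0.2, -0.6]
opening: -0.003
```

```bash
python3 look.py s11
```

```text
10.65 [0.58929763 0.05397105 0.21538714] [ 9.99822505e-01 -1.87454956e-02 -1.74064259e-03  7.31755948e-04] [ 0.09505543 -0.24127314 -0.57318729]
pin px in crop: in [array([305.49945377, 367.60376803]), array([306.32763476, 339.70620715])]
```

View pics/s11.png

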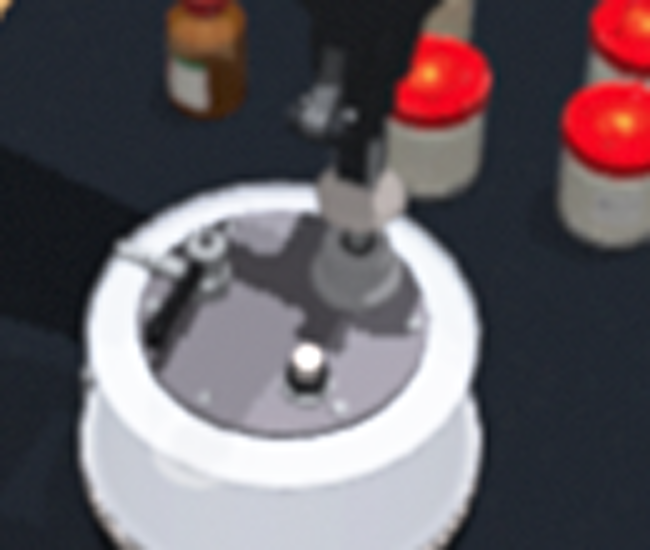

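The pin has started to come out: its top is near (307,355), about 8–12 mm. Fifth stroke.

move_arm(linear=[[0,0,-0.007],[0,0,-0.008],[0,0,-0.007],[0,0,-0.006],[0,0,-0.005],[0,0,-0.003]], twist=[[0,-0.2,0],[0,0,0],[0,0,0],[0,0,0],[0,0,0],[0,0,0]])

```text
time: 11.2
eef_pos: [0.5899, 0.054, 0.1888]
tcp_rot: [1.0, -0.018, -0.001, 0.001]
contact_force: [-6.4, 0.0, 12.2]
opening: 0.003
```

move_arm(linear=[[0,0,0.01],[0,0,0.01],[0,0,0.008],[0,0,0],[0,0,0]], twist=[[0,0,0],[0,0,0],[0,0,0],[0,0,0],[0,0,0]])

```text
time: 11.62
eef_pos: [0.5891, 0.054, 0.2155]
tcp_rot: [1.0, -0.018, -0.002, 0.001]
contact_force: [-0.4, -0.2, -1.1]
opening: -0.004
```

```bash
python3 look.py s12
```

```text
11.6167 [0.58908549 0.05403266 0.21554884] [ 0.99983161 -0.0182101  -0.00201275  0.00104565] [-0.39003375 -0.17265852 -1.11004454]
pin px in crop: in [array([305.49945377, 367.60376803]), array([306.32763476, 339.70620715])]
```

View pics/s12.png

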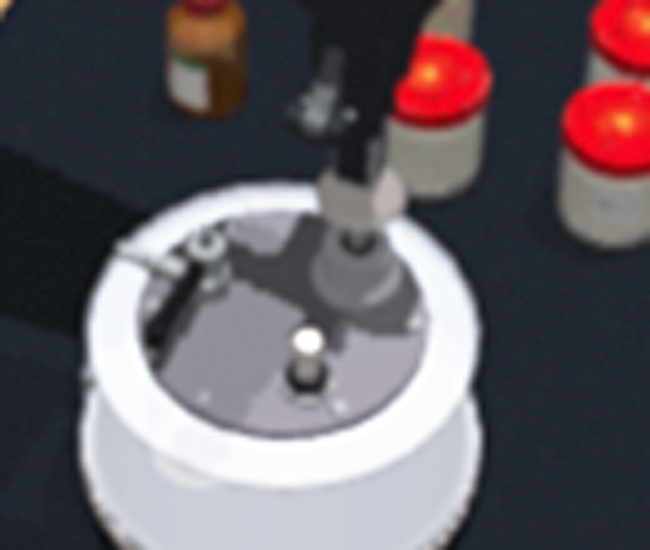

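Run:
```python
import cv2,numpy as np
for n in ["s8","s9","s10","s11","s12"]:
    g=cv2.imread(f"pics/{n}.png",0)[300:400,280:335].astype(float)
    col=g[:,22:33].mean(1)
    ys=np.where(col>205)[0]; print(n,ys.min()+300,ys.max()+300)
    i=ys.min();print("  subpx top", 300+i-1+(205-col[i-1])/(col[i]-col[i-1]))
```

```text
s8 358 378
  subpx top 357.26178010471205
s9 358 378
  subpx top 357.35483870967744
s10 358 378
  subpx top 357.41621621621624
s11 346 369
  subpx top 345.283105022831
s12 330 352
  subpx top 329.7786561264822
```

The pin's top has moved 27.6 px, against 27.9 px expected for 20 mm, so it is about 19.7 mm out. I'll stop pumping, clear off and check.

move_arm(linear=[[0,0,0.03],[0,0,0.03],[-0.03,0,0.02],[-0.03,0,0.01],[-0.03,0,0],[-0.02,0,0],[0,0,0],[0,0,0],[0,0,0]], twist=[[0,0,0],[0,0,0],[0,0,0],[0,0,0],[0,0,0],[0,0,0],[0,0,0],[0,0,0],[0,0,0]])

```text
time: 12.42
eef_pos: [0.4713, 0.0539, 0.2953]
tcp_rot: [1.0, -0.019, -0.012, 0.0]
contact_force: [-0.2, 0.0, -0.2]
opening: -0.002
```

```bash
python3 look.py s13
python3 - <<'E'
from h import *
c=read_camera("wrist");cv2.imwrite("pics/w13.png",c["img"])
for n,p in dict(pin_in=(.5906,-.0157,.148),pin_out=(.5906,-.0157,.168),knob_up=(.589,.0543,.198),knob_dn=(.589,.0543,.181)).items(): print(n,proj(c,p))
E
```

```text
12.4167 [0.47128974 0.05393689 0.29532824] [ 9.99751260e-01 -1.86032901e-02 -1.22967201e-02  3.54528875e-04] [-0.1807198   0.02021321 -0.21890263]
pin px in crop: in [array([305.49945377, 367.60376803]), array([306.32763476, 339.70620715])]
pin_in (np.float64(421.4234280868426), np.float64(29.551786449485974))
pin_out (np.float64(430.1193878059171), np.float64(22.681958648794364))
knob_up (np.float64(306.6863660216146), np.float64(19.40198663342173))
knob_dn (np.float64(307.295391647194), np.float64(26.278389695221847))
```

View pics/w13.png

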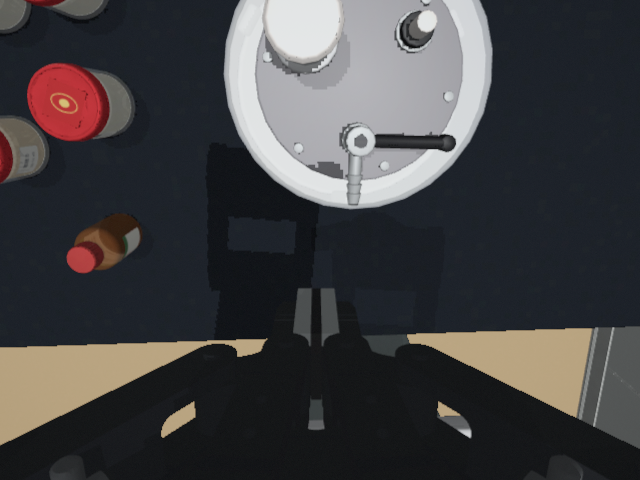

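View pics/s13.png

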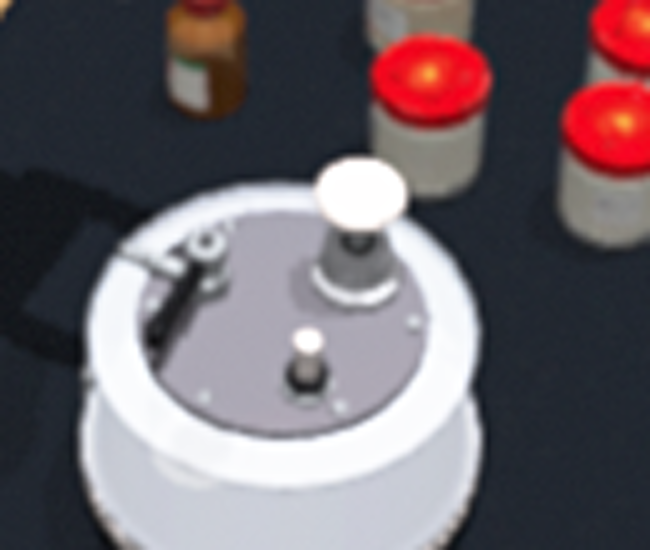

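The pin is out (wrist view (428,21), predicted (430,23)). The knob is up, the lever lies across the nozzle, and nothing has shifted. Handing in.

```bash
python3 -c "
from plant import *
print(sign_off())"
```

```text
the job is handed in; nothing more can be done
None
```

I closed the vent, pumped five full strokes and stopped once the pin was fully out. The job was handed in at about 12.5 s; no verdict is reported.

- **Vent:** I pushed the lever round with the shut fingertips until it met its stop, with about 6 N of reaction. The last pictures show it square across the nozzle. One mid-push estimate read about 1.52 rad rather than 1.57, still well above the 1.40 limit.
- **Pumping:** each stroke went down to the plunger's stop, with the tool about 0.189 m up, and the knob was let fully up each time. The pin came out about 9 mm on stroke 4 and about 11 mm on stroke 5.
- **Pin:** it measured about 19.7 mm out in the scene view, and the wrist view agreed within about 2 px.
- **Final state:** the knob is up, and the desiccator and the nearby jars and bottle show no visible shift. The third bystander, by the far edge, was outside the last views, but the arm never pushed near it. The arm stands clear with no contact force.

One small control issue: the tool tilted by up to 2.4° while pressing against the lever's stop. I corrected it afterwards, and it had no visible effect.

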